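Bring the reading lens to the index stop

TASK

Bring the reading lens to the stop with the pointer, so that the thermometers there can be read: with the fingertips press down the rubber brake plate in the middle of the lens slide, keep it down while you push the slide along the rail until it is right up against that stop, then let the plate come up and move clear. Never drag the slide against its brake, keep off the lens and the thermometer rack, and do not pick up or shift the flask, the jar or the calculator.

Things in the scene. Friction and masses are not known exactly. Their poses are not given: they have to be found in the camera images.
- bench: Fixed reading bench: a wooden board 230 x 500 x 15 mm carrying an aluminium rail 40 mm wide, 460 mm long, whose top is 45 mm above the table. Origin: on the table, under the middle of the rail. Its y axis runs along the rail; its x axis points across the rail, towards the thermometer rack (away from the robot).
- slide_mid (a point): Centre of the lens slide, on the rail's axis at the height of the rail's top (45 mm). The slide is a grey saddle 110 mm long along the rail, 60 mm wide, with a raised shoulder 23 mm long at each end (tops 77 mm above the table) and a 64 mm long well with the brake plate between them. Captive on the rail. With the plate down it glides freely (1 to 2 N).
- plate_top (a point): Centre of the top of the black rubber brake plate in the middle of the slide, between the shoulders: 56 mm along the rail, 50 mm across, top 69 mm above the table when up. It rides with the slide and grips a fingertip pressed on it; a fingertip may also bear on a shoulder's inner face, which stands 8 mm above the plate.
- slide (a joint): Position of the lens slide along the rail (m), 0 with the slide at the middle of the rail, growing along the bench's y axis.
- plate (a joint): How far the brake plate is pressed down (m): 0 up (the spring brake then holds the slide against pushes of up to about 8 to 11 N), 0.0045 fully down on a hard stop. It starts to give at about 12 N and is fully down at about 14 N; the brake is free from 0.001 on and grips again when the plate comes up.
- index_stop_mid (a point): The stop with the pointer, at either end of the rail: a fixed steel clamp block 24 mm along the rail, 60 mm across, top 69 mm above the table, a black knob on it (to 79 mm) and a flat steel pointer reaching across the board to the thermometers. This point: block centre, on the rail's axis at rail-top height. The slide touches the block when their centres are 67 mm apart.
- plain_stop_mid (a point): The other stop, at the other end of the rail: the same clamp block and knob without a pointer. This point: as for the stop with the pointer.
- lens: Round reading lens, 66 mm over its rim, standing upright on a bent rod on the slide's rack side, 70 mm from the rail's axis. Origin: centre of the glass, 93 mm above the table; rim top 126 mm. It moves with the slide.
- rack: Fixed low wooden rack, 440 mm long and 52 mm high, parallel to the rail, holding eight upright glass thermometers 9 mm thick whose tops are 205 mm above the table. Origin: on the board (15 mm above the table), under the middle of the row, 135 mm from the rail's axis.
- flask: Loose conical glass flask, 66 mm across its base, 92 mm high, in front of the bench on the robot's side. Origin: centre of its underside.
- jar: Loose amber jar with black cap, 52 mm across, about 85 mm high, in front of the bench on the robot's side. Origin: centre of its underside.
- calculator: Loose flat desk calculator, 95 x 130 x 16 mm, beside the right-hand end of the bench. Origin: centre of its underside.

How it is judged:
By the outcome, as a careful person would: the job done as asked, in the order asked, and still so for the second after the job is handed in, with the robot touching nothing.
It also fails if it takes over 35 s, if anything falls off the work surface, if the arm or the gripper's body presses on something with over 40 N, if the wrist force passes 120 N, or if a joint passes its speed limit or range.

ROBOT

A 6-joint arm with a two-finger parallel gripper is mounted at the origin on the work surface. World frame = base frame: x ahead of the robot, y to its left, z up, the work surface at z = 0. Lengths are in mm, angles in rad, forces in N, time in s.
With the tool pointing down it reaches from about 350 to 775 mm from the base axis. Payload 7.3 kg.
Tool frame: the origin (TCP) lies at the very end of the fingers, on their centre line; the grasp point (between the pads) lies behind it (bot.grip_point_offset is the z of the grasp point in the tool frame, in mm); z points along the fingers, y is the line along which they close (so a half turn about z gives the same grasp; the last joint's range is limited). The gripper opens to 92 mm and grips with 3 to 60 N. Pads are 19 mm wide; open, the fingers measure 130 mm over their backs; the gripper's body (75 mm by 190 mm) begins 47 mm behind the grasp point.
Start: joints at [1.124, 0.342, 1.524, -0, 1.275, -0.146], TCP at [155.534, 501.452, 226.741] pointing down, gripper open.
Joint ranges: [-2.53, 2.53], [-0.77, 2.02], [0.04, 2.7], [-1, 4.14], [0.28, 2.66], [-3.11, 3.11]. Speed limits (rad/s): [2.57, 2.57, 3.14, 3.14, 3.14, 3.14].

INTERFACE

Orientations are given as [roll, pitch, yaw] about the fixed x, y, z axes, in that order (R = Rz(yaw) Ry(pitch) Rx(roll)).
In Python, from plant import bot gives the robot as it stands. The module is installed in compiled form; this text tells all that it offers.
- The arm moves only by the shell command python3 -m crank 'ROWS'. ROWS is JSON, a list that holds one entry, the list of rows, each a list of 5 numbers: the opening, from 0 (shut) to 1 (fully open), then the shift along the tool's x, y, z in cm, then the turn about the tool's z in degrees. In form: [[[claw, x, y, z, turn], ...]]. A call has exactly 10 rows; each row is the pose to reach, as a shift and turn from the pose commanded when the call began, along the tool's axes at that moment; what a row does not reach only later rows make up. A row lasts 1/10 s, in which the tool goes at most 50 mm and 8.59 degrees, less where a joint would pass 70% of its speed; a pose out of reach is approached as far as the arm can. A call with a gripper value outside its range is refused whole. The fingers move at their own pace and stop on an object; the grip force is fixed at half the most. Time passes only in rows, so rows that repeat a pose let the fingers close, or fill a call up. It gives the time, the measured TCP pose, the force, the opening and the grip force at its end, in the units of the state.
- bot.get_obs(): the state, without advancing time (a new reading comes with each control period).
- bot.capture(name): name is "side" or "top"; returns (picture, depth): 400x640x3 uint8, red, green, blue; 400x640 float32, mm along the optical axis (not along the pixel's ray), 0 where there is no reading.
- bot.calibration(name): a dict with "vertical_fov" (degrees; the focal length in pixels is half the picture's height over the tangent of half this angle, whatever the lens; pixels are square), "cx", "cy" (the principal point, pixels), "D" ([k1, k2, p1, p2, k3] as OpenCV has them; the pictures are not rectified), "rvec" (rotation vector, rad) and "tvec" (3), from world to camera coordinates, as OpenCV has them. Camera axes: x right, y down, z forward; pixel columns grow to the right and rows downward; lengths in mm; the calibration is good to about 2 mm. A picture is of the moment at which its call begins. calibration takes no time and is no camera call.
- bot.close_job(): hands the job in; it is judged then, once.
The state is a dict: "time": time; "joint_positions": joint angles; "dq": joint speeds; "tau": joint torques, N m; "tool_pos": TCP position; "tcp_rot": TCP orientation; "contact_force": force on the tool from outside, world axes, zero at the start; "moment": the same for the moment, N m; "grip_width": finger opening in mm; "finger_force": force on a finger pad.
Only numpy, scipy, OpenCV 4.12 (cv2) and the standard library are available. Lean on these libraries where they do the work, as an engineer would, in place of code of your own. Each camera call takes 0.05 s, during which the arm holds its last target. There are 200 camera calls.

## Working session

There is one attempt and no reset: what is moved stays moved. The work goes in short steps, Python scripts to look and compute and a shell command to move; the robot and the scene stay as the last step left them, time stands still between calls to the robot, and variables do not carry over. Pictures are saved under pics/ and viewed, at most 10 in all, crops included, and the job is handed in when it is done.

```bash
mkdir -p pics; cat > h.py <<'E'
import numpy as np, cv2
from plant import bot
def cal(n):
    c=bot.calibration(n); f=200/np.tan(np.radians(c["vertical_fov"])/2)
    K=np.array([[f,0,c["cx"]],[0,f,c["cy"]],[0,0,1.]])
    return K,np.array(c["D"],float),cv2.Rodrigues(np.array(c["rvec"],float))[0],np.array(c["tvec"],float).ravel()
def at_z(n,uv,z):
    K,D,R,t=cal(n); p=cv2.undistortPoints(np.array(uv,float).reshape(-1,1,2),K,D).reshape(-1,2)
    d=np.c_[p,np.ones(len(p))]@R; o=-R.T@t
    return o+d*((z-o[2])/d[:,2])[:,None]
def at_depth(n,uv,dep):
    K,D,R,t=cal(n); p=cv2.undistortPoints(np.array(uv,float).reshape(-1,1,2),K,D).reshape(-1,2)
    z=np.array([dep[int(round(v)),int(round(u))] for u,v in uv])
    return (np.c_[p,np.ones(len(p))]*z[:,None]-t)@R
E
python3 - <<'E'
from h import *
for n in("top","side"):
    p,d=bot.capture(n); cv2.imwrite(f"pics/{n}1.png",p[:,:,::-1]); np.save(n+"1.npy",d)
    K,D,R,t=cal(n); print(n,K[0,0],-R.T@t,R[2])
print(bot.get_obs(), bot.grip_point_offset)
E
```

```text
top 380.4256323622486 [511.82737364 -59.12684817 991.58692353] [ 0.03061787 -0.01096458 -0.99947102]
side 421.3107170880224 [ 277.61910526 -566.34370943  707.34518073] [ 0.3105097   0.59930488 -0.73784645]
{'time': 0.1, 'joint_positions': array([ 1.12400431e+00,  3.42621731e-01,  1.52490072e+00, -1.72366015e-05,
        1.27540229e+00, -1.45979343e-01]), 'dq': array([-2.79586245e-05, -2.13221591e-03, -1.32703344e-03,  2.00055070e-03,
        1.20980901e-03, -1.30551747e-04]), 'tau': array([ 7.10300592e-04, -4.32012892e+01, -2.44696838e+01,  7.19089690e-02,
        5.26333472e-02, -3.37137294e-05]), 'tool_pos': array([155.37393414, 501.10977106, 226.13796576]), 'tcp_rot': array([-3.14027234e+00, -1.77459096e-04,  2.84078489e+00]), 'contact_force': array([ 0.5402564 , -0.02350724, -0.39485241]), 'moment': array([-0.04117282,  0.00601127,  0.02913994]), 'finger_force': 0.0, 'grip_width': 91.64595962356566} -18.8
```

View pics/top1.png

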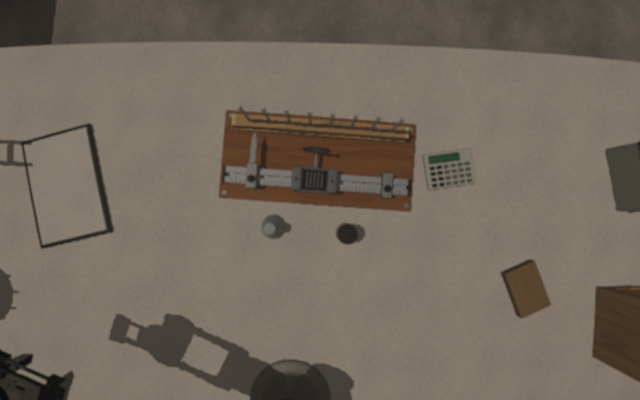

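View pics/side1.png

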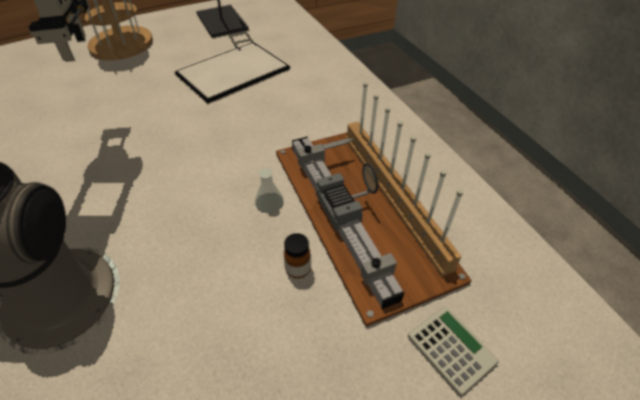

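The pointer stop is at the left (+y) end, at top (252,176). The slide is near top (316,180), the plain stop near (388,185), the flask at (272,227) and the jar at (348,233). I'll enlarge the bench area next.

```bash
python3 - <<'E'
from h import *
p=cv2.imread("pics/top1.png")[100:250,215:415]
p=cv2.convertScaleAbs(p,alpha=1.6)
cv2.imwrite("pics/c1.png",cv2.resize(p,None,fx=4,fy=4,interpolation=cv2.INTER_CUBIC))
E
```

```text
(no output)
```

View pics/c1.png

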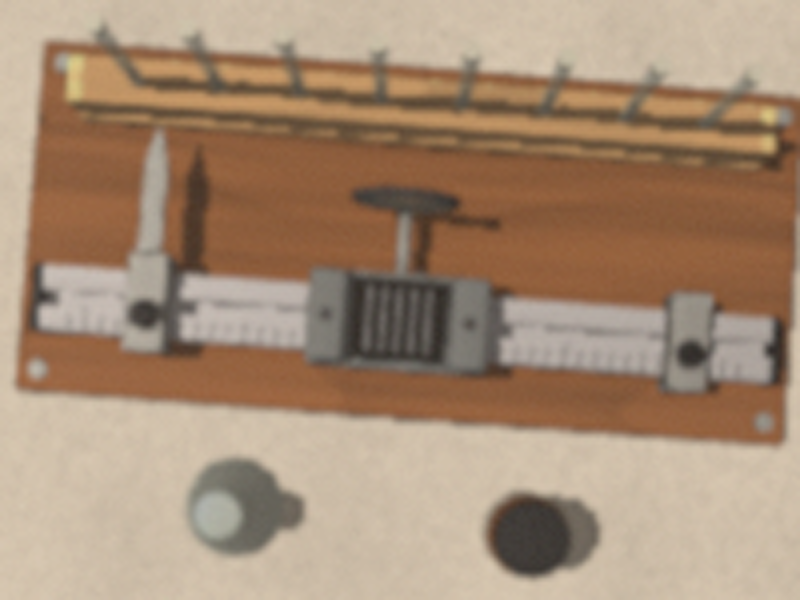

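The crop shows the plate at about (354–449, 275–366), the shoulders at x 306–352 and 447–495, the pointer block at (122–170, 252–352) and the plain block at (664–714, 292–392).

```bash
python3 - <<'E'
from h import *
def P(l,z):
    uv=[(215+(u+.5)/4-.5,100+(v+.5)/4-.5) for u,v in l]; return at_z("top",uv,z)
np.set_printoptions(precision=1,suppress=True)
pl=P([(354,275),(449,281),(443,366),(352,359)],69); print("plate",pl,pl.mean(0))
sl=P([(312,266),(495,282),(490,373),(306,362)],77); print("slide",sl.mean(0),sl)
ps=P([(132,252),(170,255),(168,352),(122,350)],69); print("stop",ps.mean(0))
qs=P([(670,292),(714,295),(711,392),(664,389)],69); print("plain",qs.mean(0))
b=P([(47,42),(20,388),(783,442)],15); print("board",b)
ax=ps.mean(0)-qs.mean(0); print("axis yaw deg", np.degrees(np.arctan2(-ax[0],ax[1])), np.degrees(np.arctan2(-(b[1]-b[2])[0],(b[1]-b[2])[1])))
d=ax/np.linalg.norm(ax); print(d,"gap",(ps.mean(0)-sl.mean(0))@d-67)
dep=np.load("top1.npy"); 
print("depth",at_depth("top",[(314,180),(296,179),(333,181),(252,174),(387,192),(273,227),(346,234)],dep))
o=bot.get_obs(); from scipy.spatial.transform import Rotation as Ro
R=Ro.from_euler("xyz",o["tcp_rot"]); print(R.as_matrix())
E
```

```text
plate [[601.8 -25.2  69. ]
 [599.3 -83.   69. ]
 [547.5 -80.3  69. ]
 [550.7 -25.1  69. ]] [574.8 -53.4  69. ]
slide [574.  -54.2  77. ] [[ 606.    -0.1   77. ]
 [ 598.5 -110.6   77. ]
 [ 543.5 -108.5   77. ]
 [ 548.     2.3   77. ]]
stop [582.9  99.8  69. ]
plain [ 565.2 -230.7   69. ]
board [[ 755.8  180.2   15. ]
 [ 530.2  190.6   15. ]
 [ 504.8 -302.4   15. ]]
axis yaw deg -3.069188050816695 -2.9476703536473092
[0.1 1.  0. ] gap 87.28907831513004
depth [[ 574.3  -52.2   65.3]
 [ 575.    -8.9   77.7]
 [ 572.1  -98.1   75.3]
 [ 585.7   98.9   69.3]
 [ 548.  -229.4   76.1]
 [ 459.4   42.3   91.3]
 [ 445.5 -131.2   82.5]]
[[-1.   0.3 -0. ]
 [ 0.3  1.  -0. ]
 [ 0.  -0.  -1. ]]
```

```bash
python3 -m crank '[[[0,-2,-1.4,0,-1],[0,-6,-4.3,0,-3],[0,-10,-7.2,0,-5],[0,-14.5,-10.4,0,-7],[0,-19,-13.7,0,-9],[0,-23.5,-16.9,0,-11],[0,-28,-20.1,0,-13],[0,-32.5,-23.4,0,-14.2],[0,-36,-25.9,0,-14.2],[0,-38,-27.3,0,-14.2]]]'
cat > w.py <<'E'
import sys
from h import *
from scipy.spatial.transform import Rotation as Ro
o=bot.get_obs(); R=Ro.from_euler("xyz",o["tcp_rot"]).as_matrix()
np.set_printoptions(precision=2,suppress=True)
t=np.array([float(a) for a in sys.argv[1:4]])
d=np.array([0.0535,.9986,0])
print(o["time"],o["tool_pos"],"F",o["contact_force"],"along/across",o["contact_force"]@d,"shift cm",R.T@(t-o["tool_pos"])/10,"yaw",np.degrees(o["tcp_rot"][2]),"target 176.93", o["grip_width"])
E
python3 w.py 574.5 -53.5 140
```

```text
time: 1.1
tool_pos: [438.5, 125.9, 226.6]
tcp_rot: [3.142, -0.0, 3.088]
contact_force: [0.3, 1.7, 0.2]
grip_width: 16.7
finger_force: 0.0
1.1 [438.46 125.94 226.58] F [0.3  1.67 0.2 ] along/across 1.6814370203893283 shift cm [-14.55 -17.19   8.65] yaw 176.92021171445606 target 176.93 16.69607839886261
```

```bash
python3 -m crank '[[[0,-2,-2.4,0,0],[0,-5,-6,0.5,0],[0,-8,-9.5,1.5,0],[0,-11,-13,3,0],[0,-13.5,-16,5,0],[0,-14.5,-17.2,7,0],[0,-14.5,-17.2,9,0],[0,-14.5,-17.2,11,0],[0,-14.5,-17.2,12.5,0],[0,-14.5,-17.2,12.5,0]]]'; python3 w.py 574.5 -53.5 69
python3 - <<'E'
from h import *
out=[]
for n,(y,x) in(("top",(100,215)),("side",(110,240))):
    p,d=bot.capture(n); p=cv2.convertScaleAbs(p[y:y+150,x:x+200,::-1],alpha=1.6)
    out.append(cv2.resize(p,(800,600) if n=="x" else (600,450),interpolation=cv2.INTER_CUBIC)); cv2.imwrite(f"pics/{n}2.png",out[-1])
E
```

```text
time: 2.1
tool_pos: [571.6, -51.0, 99.1]
tcp_rot: [3.141, -0.005, 3.088]
contact_force: [-0.7, 0.0, 0.1]
grip_width: 0.5
finger_force: 0.0
2.1 [571.59 -51.03  99.13] F [-0.71  0.04  0.09] along/across 0.002595481938263186 shift cm [-0.32 -0.23  3.01] yaw 176.95358798351225 target 176.93 0.5119856041246966
```

View pics/side2.png

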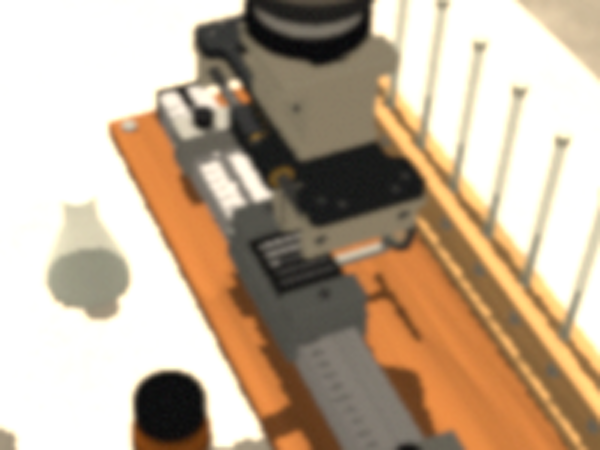

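The gripper body lies along the rail and clears the lens. The plate is still free below it, around crop (290,265). I'll go down to the plate now.

```bash
python3 -m crank '[[[0,-0.2,-0.2,0.5,0],[0,-0.2,-0.2,1,0],[0,-0.2,-0.2,1.5,0],[0,-0.2,-0.2,2,0],[0,-0.2,-0.2,2.3,0],[0,-0.2,-0.2,2.5,0],[0,-0.2,-0.2,2.7,0],[0,-0.2,-0.2,2.7,0],[0,-0.2,-0.2,2.7,0],[0,-0.2,-0.2,2.7,0]]]'; python3 w.py 574.5 -53.5 69
```

```text
time: 3.2
tool_pos: [575.3, -53.5, 74.9]
tcp_rot: [3.142, 0.0, 3.089]
contact_force: [0.1, 0.2, -0.7]
grip_width: 0.6
finger_force: 0.0
3.2 [575.3  -53.46  74.89] F [ 0.05  0.23 -0.71] along/across 0.23211166873621814 shift cm [ 0.08 -0.01  0.59] yaw 176.9652899273627 target 176.93 0.6166195602622122
```

```bash
python3 -m crank '[[[0,0,0,0.2,0],[0,0,0,0.4,0],[0,0,0,0.5,0],[0,0,0,0.6,0],[0,0,0,0.7,0],[0,0,0,0.8,0],[0,0,0,0.8,0],[0,0,0,0.8,0],[0,0,0,0.8,0],[0,0,0,0.8,0]]]'; python3 w.py 574.5 -53.5 69
```

```text
time: 4.2
tool_pos: [575.2, -53.4, 68.2]
tcp_rot: [-3.141, 0.001, 3.089]
contact_force: [-5.4, 0.6, 12.0]
grip_width: 0.8
finger_force: 5.9
4.2 [575.17 -53.4   68.2 ] F [-5.36  0.59 12.04] along/across 0.29775187982829593 shift cm [ 0.07 -0.01 -0.08] yaw 176.9750508488362 target 176.93 0.8461456385399203
```

```bash
python3 -m crank '[[[0,0,0,0.1,0],[0,0,0,0.2,0],[0,0,0,0.3,0],[0,0,0,0.4,0],[0,0,0,0.5,0],[0,0,0,0.6,0],[0,0,0,0.6,0],[0,0,0,0.6,0],[0,0,0,0.6,0],[0,0,0,0.6,0]]]'; python3 w.py 574.5 -53.5 69
```

```text
time: 5.2
tool_pos: [575.4, -53.5, 64.5]
tcp_rot: [-3.141, 0.002, 3.089]
contact_force: [-9.9, 0.7, 27.4]
grip_width: 0.1
finger_force: 14.0
5.2 [575.37 -53.54  64.45] F [-9.9   0.69 27.35] along/across 0.15665519685024165 shift cm [ 0.09 -0.   -0.45] yaw 176.98172713295497 target 176.93 0.11276146966611054
```

```bash
python3 -m crank '[[[0,0,0.1,0,0],[0,0,0.4,0,0],[0,0,0.9,0,0],[0,0,1.5,0,0],[0,0,2.2,0,0],[0,0,2.9,0,0],[0,0,3.5,0,0],[0,0,3.9,0,0],[0,0,4,0,0],[0,0,4,0,0]]]'; python3 w.py 579.5 33.5 64.5
```

```text
time: 6.2
tool_pos: [577.6, -13.3, 64.4]
tcp_rot: [-3.141, 0.002, 3.089]
contact_force: [-9.6, 1.4, 28.0]
grip_width: 0.3
finger_force: 14.0
6.2 [577.56 -13.29  64.44] F [-9.62  1.42 28.02] along/across 0.9003768516730397 shift cm [ 0.05  4.68 -0.01] yaw 176.99971329234182 target 176.93 0.2666287949408151
```

```bash
python3 - <<'E'
from h import *
p,d=bot.capture("side"); p=cv2.convertScaleAbs(p[110:260,240:440,::-1],alpha=1.4)
cv2.imwrite("pics/side3.png",cv2.resize(p,(600,450),interpolation=cv2.INTER_CUBIC))
E
```

```text
(no output)
```

View pics/side3.png

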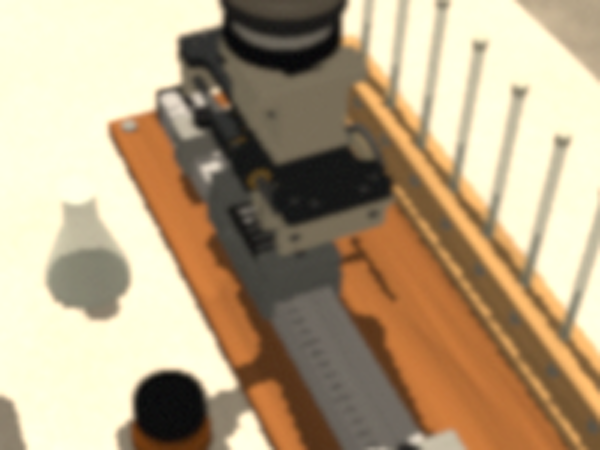

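The slide moved with the fingers: its near shoulder is now around crop (300,265), and the stop is at (180,115). I'll go on and slow down near the stop.

```bash
python3 -m crank '[[[0,0,0.1,0,0],[0,0,0.4,0,0],[0,0,0.9,0,0],[0,0,1.5,0,0],[0,0,2.2,0,0],[0,0,2.9,0,0],[0,0,3.5,0,0],[0,0,3.9,0,0],[0,0,4.1,0,0],[0,0,4.2,0,0]]]'; python3 w.py 579.5 33.5 64.5;  python3 -m crank '[[[0,0,0.05,0,0],[0,0,0.1,0,0],[0,0,0.15,0,0],[0,0,0.2,0,0],[0,0,0.25,0,0],[0,0,0.3,0,0],[0,0,0.35,0,0],[0,0,0.4,0,0],[0,0,0.45,0,0],[0,0,0.5,0,0]]]'; python3 w.py 579.5 33.5 64.5
```

```text
time: 7.25
tool_pos: [579.8, 28.6, 64.5]
tcp_rot: [-3.141, 0.002, 3.089]
contact_force: [-10.6, -0.5, 28.9]
grip_width: 0.5
finger_force: 13.8
7.25 [579.83  28.63  64.45] F [-10.55  -0.53  28.95] along/across -1.0922822955957496 shift cm [ 0.06  0.48 -0.  ] yaw 176.99990510957693 target 176.93 0.5024200760685957
time: 8.25
tool_pos: [580.1, 33.4, 64.5]
tcp_rot: [-3.141, 0.002, 3.089]
contact_force: [-10.7, -0.3, 27.4]
grip_width: 0.5
finger_force: 13.7
8.25 [580.12  33.4   64.47] F [-10.7   -0.32  27.39] along/across -0.8932908193771678 shift cm [ 0.06  0.01 -0.  ] yaw 176.98408805738612 target 176.93 0.5117189577527734
```

```bash
python3 -m crank '[[[0,0,0.05,0,0],[0,0,0.1,0,0],[0,0,0.15,0,0],[0,0,0.2,0,0],[0,0,0.25,0,0],[0,0,0.3,0,0],[0,0,0.3,0,0],[0,0,0.3,0,0],[0,0,0.3,0,0],[0,0,0.3,0,0]]]'; python3 w.py 579.5 33.5 64.5
```

```text
time: 9.25
tool_pos: [580.2, 34.3, 64.5]
tcp_rot: [-3.138, 0.002, 3.089]
contact_force: [-10.2, -8.9, 26.6]
grip_width: 0.7
finger_force: 13.8
9.25 [580.17  34.3   64.45] F [-10.19  -8.9   26.59] along/across -9.43471791306488 shift cm [ 0.06 -0.08 -0.  ] yaw 176.99079796532016 target 176.93 0.6725971694144237
```

The slide has met the stop: the along-rail force is −9 N and the position matches the predicted 87–88 mm of travel. I'll ease the push, then lift straight up.

```bash
python3 -m crank '[[[0,0,-0.05,0,0],[0,0,-0.1,0,0],[0,0,-0.15,0,0],[0,0,-0.15,0,0],[0,0,-0.15,0,0],[0,0,-0.15,0,0],[0,0,-0.15,0,0],[0,0,-0.15,0,0],[0,0,-0.15,0,0],[0,0,-0.15,0,0]]]'; python3 w.py 580 34.3 64.5
```

```text
time: 10.25
tool_pos: [580.1, 34.1, 64.5]
tcp_rot: [-3.14, 0.002, 3.089]
contact_force: [-10.2, -2.6, 28.0]
grip_width: 0.2
finger_force: 13.8
10.25 [580.14  34.1   64.45] F [-10.19  -2.57  28.05] along/across -3.1130724696470073 shift cm [ 0.01  0.02 -0.  ] yaw 176.9849909368872 target 176.93 0.1652932475955098
```

```bash
python3 -m crank '[[[0,0,0,-0.1,0],[0,0,0,-0.3,0],[0,0,0,-0.5,0],[0,0,0,-0.7,0],[0,0,0,-0.9,0],[0,0,0,-1.2,0],[0,0,0,-1.6,0],[0,0,0,-2.2,0],[0,0,0,-3,0],[0,0,0,-4,0]]]'; python3 -m crank '[[[0,0,0,-2,0],[0,0,0,-4,0],[0,0,0,-6,0],[0,0,0,-8,0],[0,0,0,-10,0],[0,2,0,-12,0],[0,5,0,-12,0],[0,9,0,-12,0],[0,13,0,-12,0],[0,15,0,-12,0]]]'
python3 -m crank '[[[0,2,0,0,0],[0,6,0,0,0],[0,9,0,0,0],[0,10,0,0,0],[0,10,0,0,0],[0,10,0,0,0],[0,10,0,0,0],[0,10,0,0,0],[0,10,0,0,0],[0,10,0,0,0]]]'
python3 - <<'E'
from h import *
p,d=bot.capture("top"); p=cv2.convertScaleAbs(p[100:250,215:415,::-1],alpha=1.6)
cv2.imwrite("pics/top4.png",cv2.resize(p,(800,600),interpolation=cv2.INTER_CUBIC))
p,d=bot.capture("side"); p=cv2.convertScaleAbs(p[110:260,240:440,::-1],alpha=1.4)
cv2.imwrite("pics/side4.png",cv2.resize(p,(800,600),interpolation=cv2.INTER_CUBIC))
E
```

```text
time: 11.25
tool_pos: [579.8, 35.0, 101.2]
tcp_rot: [3.141, -0.0, 3.089]
contact_force: [0.0, 1.1, -0.4]
grip_width: 0.2
finger_force: 0.0
time: 12.25
tool_pos: [427.1, 43.2, 221.4]
tcp_rot: [3.141, -0.0, 3.089]
contact_force: [0.6, -0.6, 0.2]
grip_width: 0.1
finger_force: 0.0
time: 13.25
tool_pos: [330.4, 48.2, 220.5]
tcp_rot: [3.141, -0.001, 3.089]
contact_force: [-0.4, 0.4, 0.3]
grip_width: 0.2
finger_force: 0.0
```

View pics/side4.png

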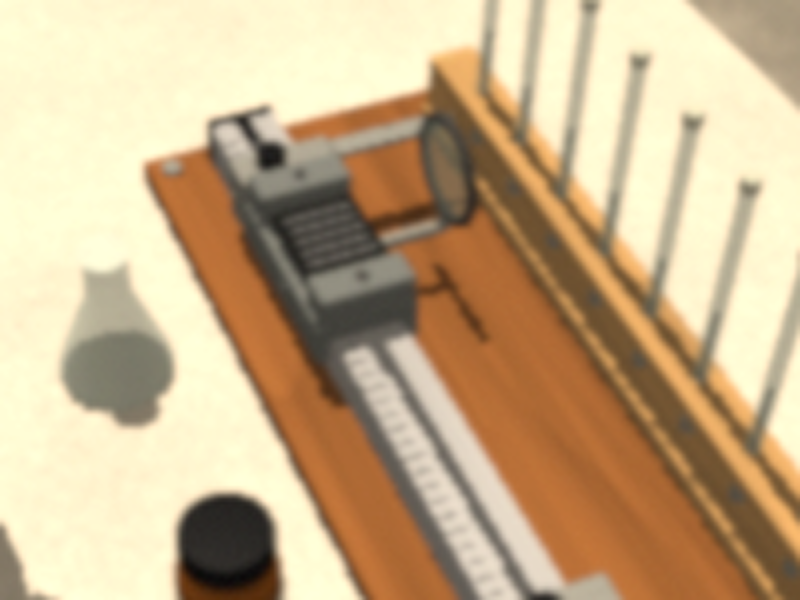

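View pics/top4.png

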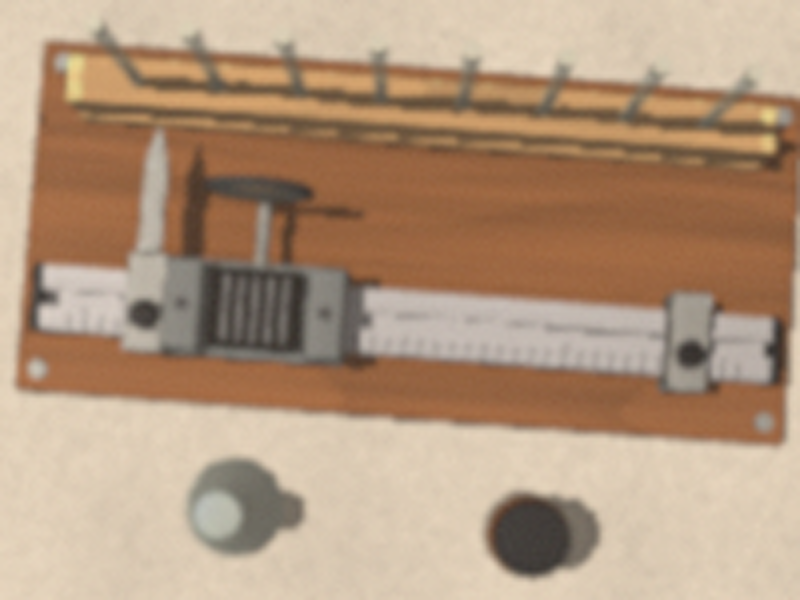

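The slide's end face is flush with the pointer block (top crop x≈165). The plate is up, the flask and jar have not moved, and the arm is clear.

```bash
python3 -c "
from plant import bot
print(bot.close_job())"
```

```text
the job is handed in; nothing more can be done
None
```

The lens slide is right up against the pointer stop with its brake plate up again, the arm is clear, and the job was handed in at about 13 s; no verdict came back.

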